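# Face up the jars on the salon display lane against its flip stop

### The job

Swing the red stop flag fully down across the display lane, then push the row of three jars along the lane until they stand tight against one another and against the flag. Lean on the row with about ten newtons (a one-kilogram push) for a moment so that the sprung flag gives a little, never with more than fifteen; do not force the flag on its hinge either. Let go leaving the jars upright in the lane and tight against the lowered flag, and leave the bottle, the cup and the brush alone.

Things in the scene. Friction and masses are not known exactly. Their poses are not given: they have to be found in the camera images.
- lane: fixed display lane: white floor strip 380 mm long (along its own y), floor top 6 mm above the table, inner width 59 mm between aluminium walls 4 mm thick with tops 20 mm above the table, ends open. Origin: centre of its underside, on the table. The stop is towards its -y end, the feed end (black edge strip) at +y: the jars are pushed towards -y of this frame.
- stop: flip stop: dark steel bracket fixed beside the lane's +x side, carrying the hinged flag. Origin: on the table under the lane's centre line; axes parallel to the lane's. The bracket spans x from 38 to 82 mm, y from -58 to 42 mm, 40 mm high. Flag and hinge sit on a setting slide and spring above it: see the two points.
- hinge_line (a point): fixed point on the flag's hinge axis, 58 mm to +x of stop and 40 mm above the table; the axis runs along the lane's y. The flag is a red paddle 18 mm thick, 48 mm wide along y, reaching 97 mm from the axis, with a thin black rubber face on its +y edge. Lowered, it lies level along -x across the lane, underside 31 mm and top 49 mm above the table.
- stop_line (a point): fixed point on the lane's centre line over stop's origin, 40 mm up. The rubber (+y) face the jars meet lies anywhere from 11 mm on its -y side to 25 mm on its +y side (the paddle's middle 24 mm to -y of that), as the slide was set: in no reading, to be found by touch. The slide holds, but the flag is sprung: pushed along -y it gives 0.17 mm per newton, 6 mm at most, and springs back.
- flag (a joint): angle of the stop flag about its hinge, rad: 0 = fully down across the lane (hard stop), 1.57 = straight up, 2.0 = leaning away from the lane, to +x (end of travel). Starts raised, at 1.6 to 1.95. The hinge is stiff (0.15 N m, about 2 N at the tip) and the flag stays where it is left.
- jar_teal: closed round jar standing upright on the lane's floor, 56 mm diameter, 64 mm high (body to 46 mm, then a black lid 53 mm across), 0.10 to 0.21 kg. Origin: centre of its underside. The order of the three along the lane differs from start to start. Colour: teal.
- jar_plum: closed round jar standing upright on the lane's floor, 56 mm diameter, 64 mm high (body to 46 mm, then a black lid 53 mm across), 0.10 to 0.21 kg. Origin: centre of its underside. The order of the three along the lane differs from start to start. Colour: plum.
- jar_amber: closed round jar standing upright on the lane's floor, 56 mm diameter, 64 mm high (body to 46 mm, then a black lid 53 mm across), 0.10 to 0.21 kg. Origin: centre of its underside. The order of the three along the lane differs from start to start. Colour: amber. Sliding the whole row along the lane takes about 1 to 5 N, which the flag does not feel.
- tonic: white bottle with black cap, 52 mm diameter, 100 mm high, a bystander beyond the lane. Origin: centre of its underside.
- comb_cup: empty grey cup, 72 mm across its mouth, 90 mm high, a bystander beyond the lane. Origin: centre of its underside.
- brush: brush lying on the table, a bystander on the robot's right. Origin: on the table under it, its length along its own x.
Things that resemble listed ones, but are neither listed nor needed, are in the scene too. What is shaped like the stop but purple is not meant.

How it is judged:
By the outcome, as a careful person would: the job done as asked, in the order asked, and still so for the second after the job is handed in, with the robot touching nothing.
It also fails if it takes over 58 s, if anything falls off the work surface, if the arm or the gripper's body presses on something with over 40 N, if the wrist force passes 120 N, or if a joint passes its speed limit or range.

### The arm

A 6-joint arm with a two-finger parallel gripper is mounted at the origin on the work surface. World frame = base frame: x ahead of the robot, y to its left, z up, the work surface at z = 0. Lengths are in mm, angles in rad, forces in N, time in s.
With the tool pointing down it reaches from about 275 to 750 mm from the base axis. Payload 10.2 kg.
Tool frame: the origin (TCP) lies at the very end of the fingers, on their centre line; the grasp point (between the pads) lies 19 mm behind it; x points along the fingers, z is the direction in which the jaws open and shut, and the axes are right-handed (so a half turn about x gives the same grasp; the last joint's range is limited). The gripper opens to 85 mm and grips with 20 to 120 N. Pads are 22 mm wide; open, the fingers measure 114 mm over their backs; the gripper's body (76 mm by 85 mm) begins 54 mm behind the grasp point. The pads swing forward as they close: fully open they stand 13 mm farther back than shut.
Start: joints at [-1.385, 0.313, 1.498, -0, 1.331, -0.223], TCP at [208.68, -481.751, 231.294] pointing down, gripper open.
Joint ranges: [-2.94, 2.94], [-0.97, 2.17], [0.19, 2.56], [-1.23, 4.37], [0.02, 3.11], [-2.88, 2.88]. Speed limits (rad/s): [2.39, 2.39, 3.01, 3.14, 3.14, 3.14].

### API

Orientations are given as a unit quaternion [w, x, y, z].
In Python, from rig import sense, vision, job gives the robot as it stands. The module is installed in compiled form; this text tells all that it offers.
- The arm moves only by the shell command python3 -m pendant 'ROWS' [FORCE]. ROWS is JSON, a list of rows, each a list of 7 numbers: the turn, a rotation vector about the tool's x, y, z in rad, then the shift along the tool's x, y, z in cm, then the opening, from 0 (shut) to 1 (fully open). A call has exactly 5 rows; each row is the pose to reach, as a shift and turn from the pose commanded when the call began, along the tool's axes at that moment; what a row does not reach only later rows make up. A row lasts 1/8 s, in which the tool goes at most 62.5 mm and 10.7 degrees, less where a joint would pass 70% of its speed; a pose out of reach is approached as far as the arm can. A call with a gripper value outside its range is refused whole. The fingers move at their own pace and stop on an object; FORCE is the grip in N (left out, the last holds). Time passes only in rows, so rows that repeat a pose let the fingers close, or fill a call up. It gives the time, the measured TCP pose, the force and the opening at its end, in the units of the state.
- sense(): the state, without advancing time (a new reading comes with each control period).
- vision.capture(name): name is "side" or "top"; returns the picture (480x640x3 uint8, red, green, blue); there is no depth.
- vision.calibration(name): a dict with "K" (3x3 intrinsics, pixels), "extrinsics" (4x4, takes a point from camera to world coordinates). Camera axes: x right, y up, looking along -z (the intrinsics and any distortion apply to the point x, -y, -z); pixel columns grow to the right and rows downward; lengths in mm; the calibration is good to about 2 mm. A picture is of the moment at which its call begins. calibration takes no time and is no camera call.
- job.finish_job(): hands the job in, once; it reports no verdict.
The state is a dict: "time_s": time; "joints": joint angles; "dq": joint speeds; "tau": joint torques, N m; "eef_pos": TCP position; "ee_rot": TCP orientation; "force": force on the tool from outside, world axes, zero at the start; "wrist_torque": the same for the moment, N m; "grip_width": opening from 0.0 (shut) to 1.0 (fully open).
Only numpy, scipy, OpenCV 4.12 (cv2) and the standard library are available. Lean on these libraries where they do the work, as an engineer would, in place of code of your own. Each camera call takes 0.05 s, during which the arm holds its last target.

## Working session

There is one attempt and no reset: what is moved stays moved. The work goes in short steps, Python scripts to look and compute and a shell command to move; the robot and the scene stay as the last step left them, time stands still between calls to the robot, and variables do not carry over. Pictures are saved under pics/ and viewed, and the job is handed in when it is done.

```bash
mkdir -p pics; ls; python3 - <<'E'
from rig import sense, vision
import cv2
print(sense())
for n in("side","top"):
    im=vision.capture(n); cv2.imwrite(f"pics/{n}0.png",im[:,:,::-1]); c=vision.calibration(n); print(n,c)
E
```

```text
pics
{'time_s': 0.0, 'joints': array([-1.38539870e+00,  3.13455369e-01,  1.49844727e+00, -3.15402155e-06,
        1.33100294e+00, -2.23376091e-01]), 'dq': array([ 7.22972279e-04, -7.30904393e-04,  6.76975281e-04, -6.29841695e-04,
        4.99622887e-05,  4.22692667e-04]), 'tau': array([ 5.03220981e-04, -4.12261713e+01, -2.59745604e+01, -1.64899416e-04,
        4.12923415e-03, -8.22554654e-06]), 'eef_pos': array([ 208.62947137, -481.48120838,  230.72849586]), 'ee_rot': array([ 0.59075352,  0.38844275,  0.59139896, -0.38777544]), 'force': array([-0.25473992,  0.13584574, -0.58473049]), 'wrist_torque': array([-0.09131172,  0.00968611,  0.01279621]), 'grip_width': 0.996483450109607}
side {'K': array([[441.1131756 ,   0.        , 322.0337878 ],
       [  0.        , 441.1131756 , 239.59736184],
       [  0.        ,   0.        ,   1.        ]]), 'extrinsics': array([[-9.97817578e-01,  4.86159053e-02, -4.46830377e-02,
         5.02695945e+02],
       [-6.58669403e-02, -7.80487195e-01,  6.21692274e-01,
         5.68593799e+02],
       [-4.65040606e-03,  6.23278615e-01,  7.81986024e-01,
         8.15896827e+02],
       [ 0.00000000e+00,  0.00000000e+00,  0.00000000e+00,
         1.00000000e+00]])}
top {'K': array([[464.65033298,   0.        , 317.11697075],
       [  0.        , 464.65033298, 241.52102338],
       [  0.        ,   0.        ,   1.        ]]), 'extrinsics': array([[-2.80357391e-02,  9.94128840e-01, -1.04507639e-01,
         4.54402603e+02],
       [-9.99367093e-01, -3.01654485e-02, -1.88536203e-02,
        -6.45969917e+01],
       [-2.18954474e-02,  1.03912920e-01,  9.94345360e-01,
         8.37950160e+02],
       [ 0.00000000e+00,  0.00000000e+00,  0.00000000e+00,
         1.00000000e+00]])}
```

View pics/side0.png

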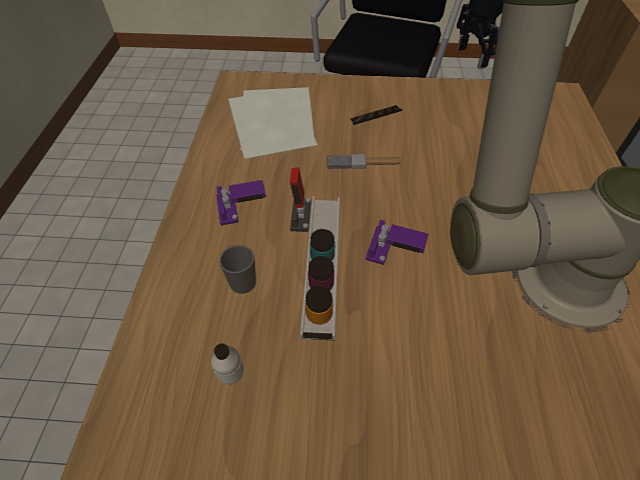

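View pics/top0.png

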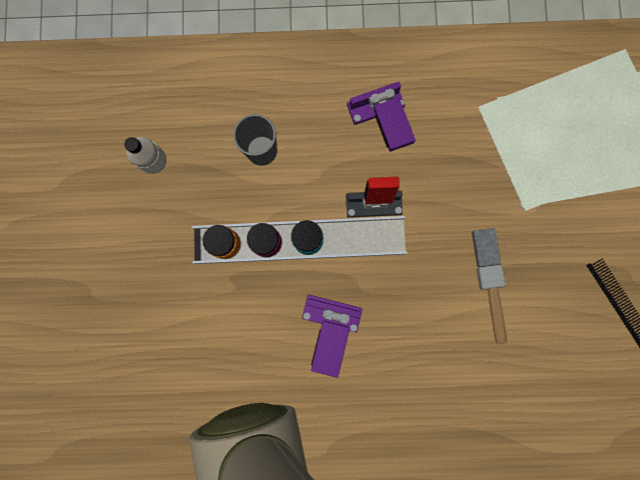

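The side view shows the red flag raised at about (297,188) on a dark bracket at (300,215). The row runs teal, plum, amber at (322,245), (321,272) and (319,303), with the black feed edge at (318,335). In the top view the flag is at (383,188), the lids are at (307,237), (264,239) and (221,241), and the feed strip is at (197,244).

Three things could be the stop: purple ones at (385,115) and (332,330), and the red one on the dark bracket at (378,200). The red one fits, being red and beside the lane on its far (+x) side. I'll confirm it in a crop and measure.

```bash
cat > h.py <<'E'
import numpy as np,cv2
from rig import vision
def ray(n,u,v):
    c=vision.calibration(n);K=c["K"];E=c["extrinsics"]
    d=np.array([(u-K[0,2])/K[0,0],-(v-K[1,2])/K[1,1],-1.]); return E[:3,3],E[:3,:3]@d
def onz(n,u,v,z):
    o,d=ray(n,u,v); return o+d*(z-o[2])/d[2]
def proj(n,p):
    c=vision.calibration(n);K=c["K"];E=c["extrinsics"]
    q=E[:3,:3].T@(np.array(p)-E[:3,3]); return K[0,2]+K[0,0]*q[0]/-q[2],K[1,2]+K[1,1]*(-q[1])/-q[2]
E
python3 - <<'E'
import cv2,numpy as np
from h import *
im=cv2.imread("pics/top0.png")
crop=cv2.resize(im[165:275,185:415],None,fx=3.4,fy=3.4,interpolation=cv2.INTER_CUBIC);cv2.imwrite("pics/crop_top.png",crop)
s=cv2.imread("pics/side0.png")
cv2.imwrite("pics/crop_side.png",cv2.resize(s[160:345,210:360],None,fx=3.2,fy=3.2,interpolation=cv2.INTER_CUBIC))
hsv=cv2.cvtColor(im,cv2.COLOR_BGR2HSV)
m=((hsv[...,1]<50)&(hsv[...,2]>120)).astype(np.uint8);m[:,:185]=0;m[:,415:]=0;m[:212]=0;m[270:]=0
ys,xs=np.nonzero(m)
top=[];bot=[]
for u in range(205,400,3):
    c=np.nonzero(m[:,u])[0]
    if len(c)>3: bot.append((u,c.max())); top.append((u,c.min()))
for nm,L in(("top",top),("bot",bot)):
    P=np.array([onz("top",u,v,20)[:2] for u,v in L]); vx,vy,x0,y0=cv2.fitLine(P.astype(np.float32),cv2.DIST_HUBER,0,.01,.01).ravel()
    print(nm,vx,vy,x0,y0,L[:3],L[-3:])
# jar lids: dark blobs
g=im.max(axis=2); d=(g<70).astype(np.uint8); d[:,:200]=0; d[:220]=0;d[262:]=0;d[:,330:]=0
for c in cv2.findContours(d,cv2.RETR_EXTERNAL,cv2.CHAIN_APPROX_NONE)[0]:
    if cv2.contourArea(c)>200:
        (u,v),r=cv2.minEnclosingCircle(c); M=cv2.moments(c);print("lid",u,v,r,M['m10']/M['m00'],M['m01']/M['m00'],onz("top",M['m10']/M['m00'],M['m01']/M['m00'],70))
for n,i in(("top",im),("side",s)):
    h=cv2.cvtColor(i,cv2.COLOR_BGR2HSV); r=(((h[...,0]<6)|(h[...,0]>174))&(h[...,1]>180)&(h[...,2]>70)).astype(np.uint8)
    for c in cv2.findContours(r,cv2.RETR_EXTERNAL,cv2.CHAIN_APPROX_NONE)[0]:
        if cv2.contourArea(c)>60: print(n,"red",cv2.boundingRect(c),cv2.approxPolyDP(c,2,True).reshape(-1,2).tolist())
E
```

```text
top 0.01713295 -0.9998532 578.8174 -39.453484 [(205, np.int64(225)), (208, np.int64(225)), (211, np.int64(225))] [(391, np.int64(216)), (394, np.int64(216)), (397, np.int64(212))]
bot 0.016857855 -0.9998579 512.74445 -24.00693 [(205, np.int64(262)), (208, np.int64(262)), (211, np.int64(262))] [(391, np.int64(253)), (394, np.int64(253)), (397, np.int64(253))]
lid 218.39370727539062 240.02928161621094 15.897675514221191 218.24158598432456 240.22752420470263 [542.29799976 115.03454329  70.        ]
lid 263.75091552734375 240.0424346923828 17.685476303100586 263.8001990049751 239.77771144278606 [540.73280919  38.7424478   70.        ]
lid 307.0170593261719 237.04261779785156 17.073028564453125 306.94348105330766 236.90494540783558 [543.35253135 -33.32077454  70.        ]
top red (366, 177, 33, 27) [[398, 178], [369, 178], [366, 203], [373, 203], [375, 200], [392, 201], [396, 190], [393, 188], [398, 187]]
side red (290, 168, 9, 19) [[292, 168], [290, 183], [298, 186], [298, 168]]
```

View pics/crop_top.png

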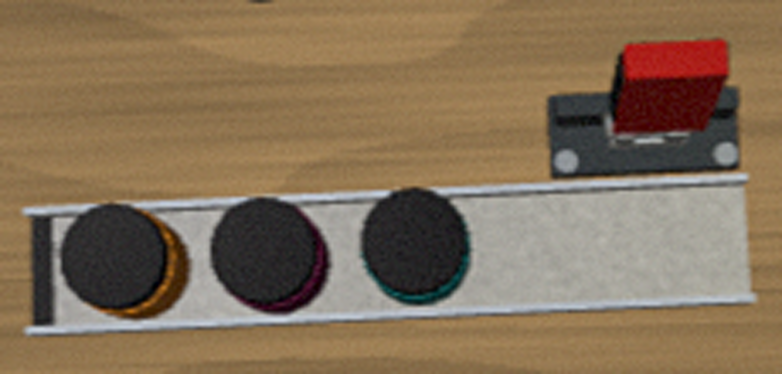

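View pics/crop_side.png

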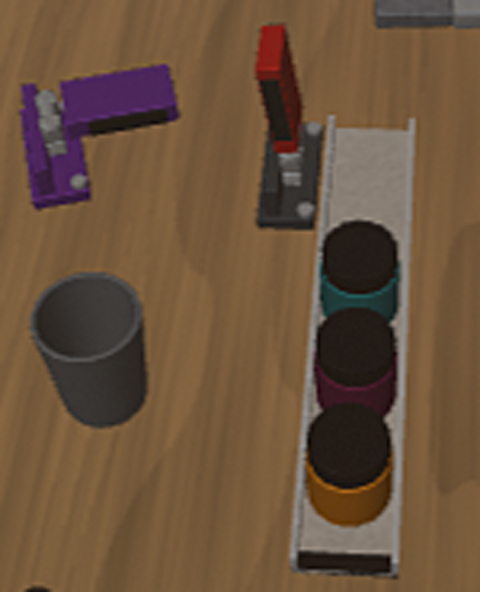

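Confirmed: red paddle on the dark bracket beside the lane's far wall. Now the stop origin, flag angle and lane ends.

```bash
python3 - <<'E'
from h import *
c=lambda u,v:(u/3.4+185,v/3.4+165)
for nm,p,z in [("laneL",(25,211),20),("laneL2",(28,331),20),("laneR",(748,178),20),("laneR2",(755,299),20),("brkL-near",(551,177),40),("brkR-near",(740,171),40),("brkL-far",(549,96),40),("brkR-far",(738,88),40),
 ("flagtop fl",(626,45),137),("flagtop nl",(627,79),137),("flagtop nr",(722,75),137),("flagtop fr",(727,40),137),("flag base l",(612,133),55),("flag base r",(705,130),55)]:
    print(nm,onz("top",*c(*p),z).round(1))
# triangulate flag tip +y/-x(near) top corner etc: side crop
cs=lambda u,v:(u/3.2+210,v/3.2+160)
def tri(a,b):
    o1,d1=ray("top",*a);o2,d2=ray("side",*b)
    A=np.c_[d1,-d2];t=np.linalg.lstsq(A,o2-o1,rcond=None)[0]; p,q=o1+t[0]*d1,o2+t[1]*d2
    return ((p+q)/2).round(1),np.linalg.norm(p-q).round(1)
print("tip +y lane-side",tri(c(627,79),cs(286,74)))
print("tip +y far",tri(c(626,45),cs(259,76)))
print("tip -y lane-side",tri(c(722,75),cs(284,26)))
print("tip -y far",tri(c(727,40),cs(264,29)))
E
```

```text
laneL [573.1 173.1  20. ]
laneL2 [509.9 171.5  20. ]
laneR [ 578.7 -206.    20. ]
laneR2 [ 515.4 -206.6   20. ]
brkL-near [ 579.3 -102.6   40. ]
brkR-near [ 579.4 -198.7   40. ]
brkL-far [ 621.3 -103.    40. ]
brkR-far [ 622.3 -199.7   40. ]
flagtop fl [ 623.3 -133.9  137. ]
flagtop nl [ 607.7 -133.7  137. ]
flagtop nr [ 608.1 -176.4  137. ]
flagtop fr [ 624.1 -179.4  137. ]
flag base l [ 598.3 -133.2   55. ]
flag base r [ 598.3 -179.7   55. ]
tip +y lane-side (array([ 605.8, -134. ,  130.2]), np.float64(6.6))
tip +y far (array([ 623.8, -134.7,  126.1]), np.float64(4.2))
tip -y lane-side (array([ 608.3, -176.7,  134.6]), np.float64(0.6))
tip -y far (array([ 624.7, -180.7,  127.7]), np.float64(3.2))
```

```bash
cat >> h.py <<'E'
from rig import sense
from scipy.spatial.transform import Rotation as R
def st():
    s=sense();w,x,y,z=s["ee_rot"];return s,R.from_quat([x,y,z,w])
def to(target,tgtR=None):
    s,r=st(); d=np.array(target)-s["eef_pos"]; print("t",round(s["time_s"],2),"pos",s["eef_pos"].round(1),"F",s["force"].round(2),"g",round(s["grip_width"],2))
    print("shift cm tool",(r.inv().apply(d)/10).round(2))
    if tgtR is not None: print("turn",(r.inv()*tgtR).as_rotvec().round(3))
E
python3 - <<'E'
from h import *
s,r=st(); print(r.as_matrix().round(3))
# lane-aligned target: tool x down, tool z along +-lane x, or +-lane y
a=0.017; lx=np.array([np.cos(a),np.sin(a),0]);ly=np.array([-np.sin(a),np.cos(a),0]);d=np.array([0,0,-1.])
for nm,z in(("z=+lx",lx),("z=-lx",-lx),("z=ly",ly),("z=-ly",-ly)):
    M=np.c_[d,np.cross(z,d),z]; print(nm,M.round(3).tolist()); to([690,-158,200],R.from_matrix(M))
E
```

```text
[[-0.     0.918  0.397]
 [ 0.001  0.397 -0.918]
 [-1.     0.    -0.001]]
z=+lx [[0.0, -0.017, 1.0], [0.0, 1.0, 0.017], [-1.0, 0.0, 0.0]]
t 0.1 pos [ 208.6 -481.5  230.8] F [0.15 0.04 0.18] g 1.0
shift cm tool [  3.11  57.03 -10.55]
turn [-1.179e+00 -1.000e-03 -1.000e-03]
z=-lx [[0.0, 0.017, -1.0], [0.0, -1.0, -0.017], [-1.0, 0.0, -0.0]]
t 0.1 pos [ 208.6 -481.5  230.8] F [0.15 0.04 0.18] g 1.0
shift cm tool [  3.11  57.03 -10.55]
turn [ 1.963e+00 -1.000e-03  1.000e-03]
z=ly [[0.0, -1.0, -0.017], [0.0, -0.017, 1.0], [-1.0, -0.0, 0.0]]
t 0.1 pos [ 208.6 -481.5  230.8] F [0.15 0.04 0.18] g 1.0
shift cm tool [  3.11  57.03 -10.55]
turn [-2.75e+00  0.00e+00 -2.00e-03]
z=-ly [[0.0, 1.0, 0.017], [0.0, 0.017, -1.0], [-1.0, 0.0, -0.0]]
t 0.1 pos [ 208.6 -481.5  230.8] F [0.15 0.04 0.18] g 1.0
shift cm tool [  3.11  57.03 -10.55]
turn [ 0.392 -0.001 -0.   ]
```

```bash
python3 -m pendant '[[-0.18,0,0,0.3,5.7,-1.0,0],[-0.36,0,0,0.6,11.4,-2.1,0],[-0.54,0,0,0.9,17.1,-3.1,0],[-0.72,0,0,1.2,22.8,-4.2,0],[-0.9,0,0,1.5,28.5,-5.2,0]]' 30
python3 - <<'E'
from h import *
a=0.017
to([690,-158,200],R.from_matrix([[0,-a,1],[0,1,a],[-1,0,0]]))
E
```

```text
time_s: 0.72
eef_pos: [450.9, -319.4, 216.0]
ee_rot: [0.701, 0.09, 0.701, -0.09]
force: [-0.6, -0.4, 0.0]
grip_width: 0.001
t 0.72 pos [ 450.9 -319.4  216. ] F [-0.64 -0.42  0.05] g 0.0
shift cm tool [ 1.6  21.67 19.05]
turn [-0.273 -0.    -0.   ]
```

```bash
python3 -m pendant '[[-0.09,0,0,0.3,4.3,3.8,0],[-0.18,0,0,0.6,8.6,7.6,0],[-0.27,0,0,1.0,13.0,11.4,0],[-0.273,0,0,1.3,17.3,15.2,0],[-0.273,0,0,1.6,21.7,19.1,0]]'
python3 - <<'E'
from h import *
a=0.017
to([685,-158,112],R.from_matrix([[0,-a,1],[0,1,a],[-1,0,0]]))
im=vision.capture("side");cv2.imwrite("pics/s1.png",im[:,:,::-1])
im=vision.capture("top");cv2.imwrite("pics/t1.png",im[:,:,::-1])
E
```

```text
time_s: 1.35
eef_pos: [691.4, -159.4, 199.8]
ee_rot: [0.707, -0.004, 0.707, 0.004]
force: [0.7, -0.6, 0.1]
grip_width: -0.002
t 1.35 pos [ 691.4 -159.4  199.8] F [ 0.66 -0.6   0.14] g -0.0
shift cm tool [ 8.78  0.14 -0.64]
turn [-0.006 -0.001 -0.   ]
```

View pics/s1.png

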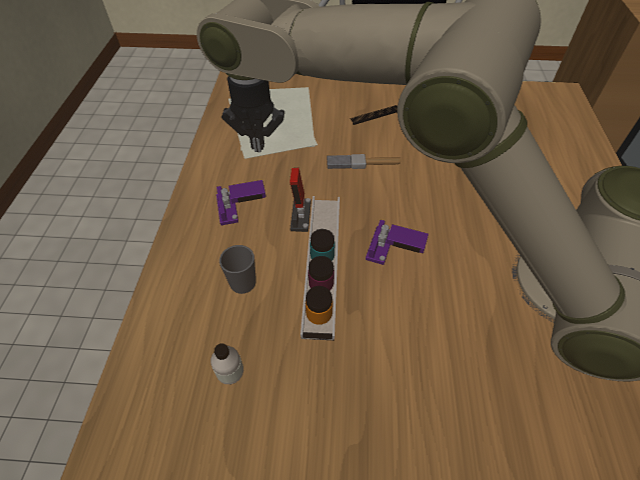

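The side view shows the gripper shut at (257,140), beyond and above the red flag at (297,188), and nothing has been disturbed. I'll descend and approach the back of the flag.

```bash
python3 -m pendant '[[0,0,0,4.5,0,-0.3,0],[0,0,0,8.8,0.1,-1.0,0],[0,0,0,8.8,0.1,-2.5,0],[0,0,0,8.8,0.1,-4.0,0],[0,0,0,8.8,0.1,-4.2,0]]'
python3 - <<'E'
from h import *
a=0.017
to([601+12,-158,115],R.from_matrix([[0,-a,1],[0,1,a],[-1,0,0]]))
im=vision.capture("top");cv2.imwrite("pics/t2.png",im[100:300,250:500,::-1])
E
```

```text
time_s: 2.08
eef_pos: [647.4, -160.5, 112.4]
ee_rot: [0.707, -0.004, 0.707, 0.004]
force: [-0.1, -0.8, 0.6]
grip_width: 0.001
t 2.08 pos [ 647.4 -160.5  112.4] F [-0.13 -0.83  0.58] g 0.0
shift cm tool [-0.26  0.28 -3.44]
turn [-0.007 -0.001 -0.   ]
```

View pics/t2.png

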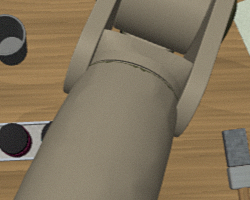

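```bash
python3 -m pendant '[[0,0,0,-0.1,0.1,-0.7,0],[0,0,0,-0.1,0.2,-1.4,0],[0,0,0,-0.2,0.2,-2.1,0],[0,0,0,-0.2,0.2,-2.8,0],[0,0,0,-0.2,0.2,-3.4,0]]'
python3 - <<'E'
from h import *
to([591,-158,111])
im=vision.capture("side");cv2.imwrite("pics/s2.png",cv2.resize(im[80:280,180:380,::-1],None,fx=3,fy=3))
E
```

```text
time_s: 2.75
eef_pos: [613.8, -158.5, 114.5]
ee_rot: [0.707, -0.004, 0.707, 0.004]
force: [1.4, -0.8, 1.0]
grip_width: 0.0
t 2.75 pos [ 613.8 -158.5  114.5] F [ 1.4  -0.81  0.98] g 0.0
shift cm tool [ 0.35  0.08 -2.28]
```

View pics/s2.png

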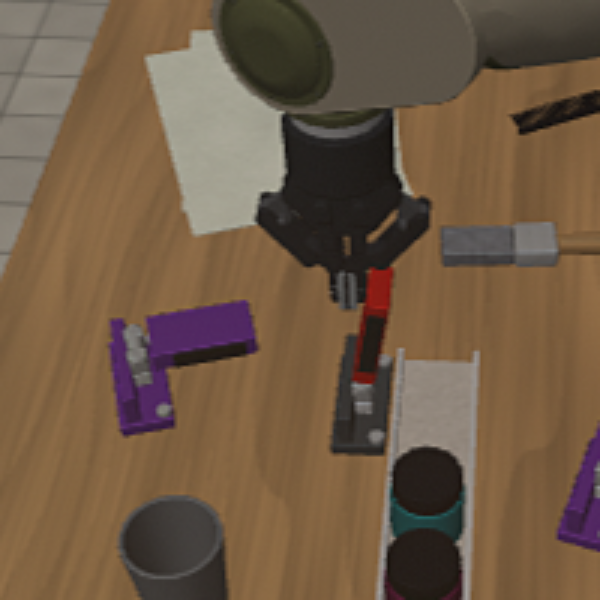

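The fingers at (345,290 in the crop) touch the flag's back and have tipped it slightly past vertical. I'll continue along the arc.

```bash
python3 -m pendant '[[0,0,0,0,0.05,-0.9,0],[0,0,0,0.15,0.05,-1.6,0],[0,0,0,0.35,0.1,-2.3,0],[0,0,0,0.65,0.1,-3.0,0],[0,0,0,1.0,0.1,-3.7,0]]'
python3 -m pendant '[[0,0,0,0.4,0,-0.5,0],[0,0,0,0.85,0,-1.0,0],[0,0,0,1.35,0,-1.4,0],[0,0,0,1.9,0,-1.8,0],[0,0,0,2.4,0,-2.2,0]]'
python3 - <<'E'
from h import *
to([546,-158,67])
im=vision.capture("side");cv2.imwrite("pics/s3.png",cv2.resize(im[80:280,180:380,::-1],None,fx=3,fy=3))
E
```

```text
time_s: 3.42
eef_pos: [576.7, -158.0, 104.2]
ee_rot: [0.707, -0.004, 0.707, 0.004]
force: [1.1, -1.1, 1.7]
grip_width: -0.002
time_s: 4.05
eef_pos: [554.9, -158.0, 79.8]
ee_rot: [0.707, -0.004, 0.707, 0.004]
force: [0.8, -0.6, 1.7]
grip_width: 0.001
t 4.05 pos [ 554.9 -158.    79.8] F [ 0.78 -0.6   1.72] g 0.0
shift cm tool [ 1.28  0.01 -0.89]
```

View pics/s3.png

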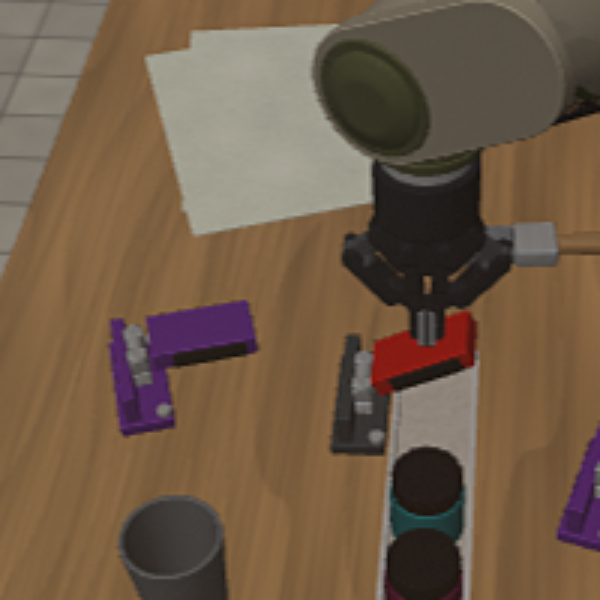

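The flag is now about 0.5 rad above level, with the fingers on its top at (428,330). I'll lower it to about 53 mm, then creep.

```bash
python3 -m pendant '[[0,0,0,0.6,0,-0.4,0],[0,0,0,1.2,0,-0.8,0],[0,0,0,1.7,0,-1.0,0],[0,0,0,2.2,0,-1.2,0],[0,0,0,2.6,0,-1.3,0]]'
python3 -m pendant '[[0,0,0,0.05,0,0,0],[0,0,0,0.1,0,0,0],[0,0,0,0.15,0,0,0],[0,0,0,0.2,0,0,0],[0,0,0,0.2,0,0,0]]'
python3 -m pendant '[[0,0,0,0.05,0,0,0],[0,0,0,0.1,0,0,0],[0,0,0,0.1,0,0,0],[0,0,0,0.1,0,0,0],[0,0,0,0.1,0,0,0]]'
```

```text
time_s: 4.72
eef_pos: [542.1, -158.3, 53.9]
ee_rot: [0.707, -0.004, 0.707, 0.004]
force: [0.8, 0.2, 1.1]
grip_width: -0.0
time_s: 5.35
eef_pos: [542.1, -158.2, 52.3]
ee_rot: [0.707, -0.004, 0.707, 0.004]
force: [-0.2, 0.8, -0.5]
grip_width: 0.001
time_s: 5.98
eef_pos: [542.2, -158.2, 51.3]
ee_rot: [0.707, -0.004, 0.707, 0.004]
force: [-0.2, 0.9, 1.3]
grip_width: 0.0
```

```bash
for i in 1; do python3 -m pendant '[[0,0,0,0.05,0,0,0],[0,0,0,0.1,0,0,0],[0,0,0,0.1,0,0,0],[0,0,0,0.1,0,0,0],[0,0,0,0.1,0,0,0]]'; done
python3 -m pendant '[[0,0,0,0.05,0,0,0],[0,0,0,0.1,0,0,0],[0,0,0,0.1,0,0,0],[0,0,0,0.1,0,0,0],[0,0,0,0.1,0,0,0]]'
```

```text
time_s: 6.6
eef_pos: [542.2, -158.2, 50.3]
ee_rot: [0.707, -0.004, 0.707, 0.004]
force: [-0.8, -0.2, 0.2]
grip_width: -0.004
time_s: 7.22
eef_pos: [542.2, -158.2, 49.2]
ee_rot: [0.707, -0.004, 0.707, 0.004]
force: [0.7, -0.5, -0.5]
grip_width: 0.0
```

```bash
python3 -m pendant '[[0,0,0,0.03,0,0,0],[0,0,0,0.05,0,0,0],[0,0,0,0.05,0,0,0],[0,0,0,0.05,0,0,0],[0,0,0,0.05,0,0,0]]'
python3 - <<'E'
from h import *
im=vision.capture("side");cv2.imwrite("pics/s4.png",cv2.resize(im[130:250,230:380,::-1],None,fx=4,fy=4,interpolation=cv2.INTER_CUBIC))
E
```

```text
time_s: 7.85
eef_pos: [542.2, -158.3, 48.9]
ee_rot: [0.707, -0.004, 0.707, 0.004]
force: [-0.5, -0.8, 3.2]
grip_width: 0.0
```

View pics/s4.png

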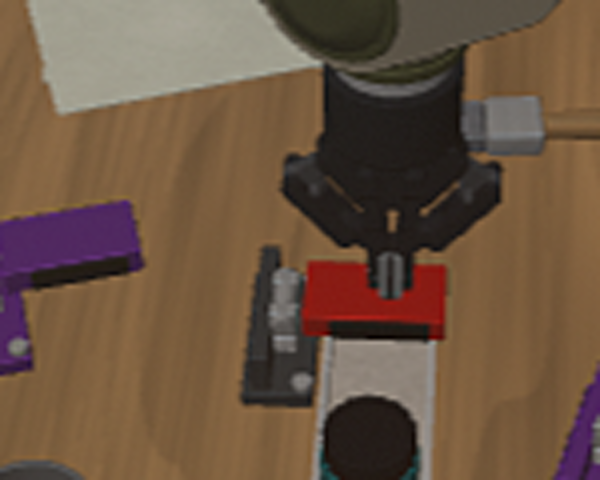

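```bash
python3 -m pendant '[[0,0,0,0.02,0,0,0],[0,0,0,0.04,0,0,0],[0,0,0,0.04,0,0,0],[0,0,0,0.04,0,0,0],[0,0,0,0.04,0,0,0]]'
```

```text
time_s: 8.52
eef_pos: [542.3, -158.3, 48.7]
ee_rot: [0.707, -0.004, 0.707, 0.004]
force: [-1.1, 0.8, 6.3]
grip_width: -0.001
```

The flag is level across the lane and on its hard stop: reaction rose from 3.2 to 6.3 N over 0.2 mm. I'll lift off and move to the feed end.

```bash
python3 -m pendant '[[0,0,0,-4.0,0,0,0],[0,0,0,-8.5,2.0,0,0],[0,0,0,-9.5,8.0,0,0],[0,0,0,-9.5,14.0,0,0],[0,0,0,-9.5,20.0,0,0]]'
python3 - <<'E'
from h import *
a=0.016
to([542,174,145],R.from_matrix([[0,-a,1],[0,1,a],[-1,0,0]]))
E
```

```text
time_s: 9.15
eef_pos: [539.7, 43.6, 143.3]
ee_rot: [0.707, -0.004, 0.707, 0.004]
force: [0.8, -0.1, -0.7]
grip_width: -0.001
t 9.15 pos [539.7  43.6 143.3] F [ 0.78 -0.12 -0.66] g -0.0
shift cm tool [-0.17 13.04  0.37]
turn [-0.005  0.    -0.   ]
```

```bash
python3 -m pendant '[[-0.005,0,0,0,5,0.1,0],[-0.005,0,0,0,10,0.3,0],[-0.005,0,0,0,13.2,0.4,0],[-0.005,0,0,3,13.2,0.4,0],[-0.005,0,0,5.5,13.2,0.4,0]]'
python3 - <<'E'
from h import *
a=0.016
to([542,174,31],R.from_matrix([[0,-a,1],[0,1,a],[-1,0,0]]))
for n in("top","side"):
    im=vision.capture(n);cv2.imwrite(f"pics/{n}5.png",im[:,:,::-1])
E
```

```text
time_s: 9.78
eef_pos: [542.1, 174.3, 87.1]
ee_rot: [0.707, -0.006, 0.707, 0.006]
force: [0.3, 0.6, -0.1]
grip_width: -0.002
t 9.78 pos [542.1 174.3  87.1] F [ 0.32  0.6  -0.14] g -0.0
shift cm tool [ 5.61 -0.03 -0.01]
turn [ 0.001 -0.001  0.   ]
```

View pics/top5.png

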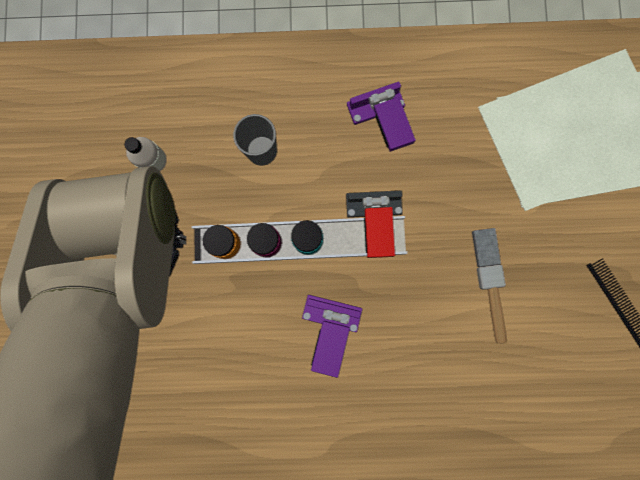

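View pics/side5.png

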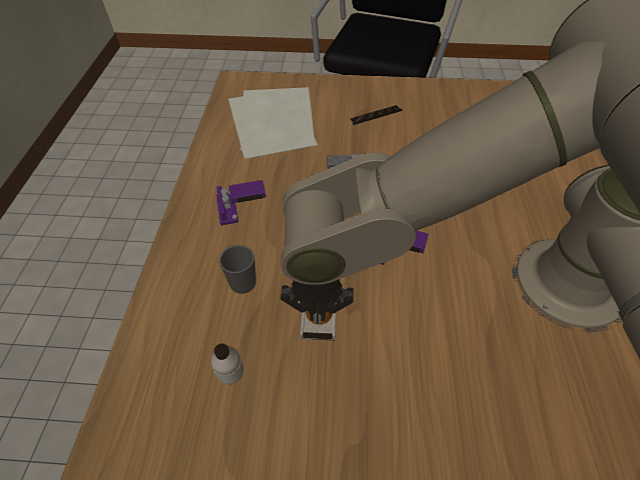

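The top view shows the flag down across the lane at (380,232), the row at (219,241), (264,239) and (307,237), and the gripper beyond the feed end at about (180,240). The bottle and cup are clear. Next I'll measure the face estimate and gaps, then descend.

```bash
python3 - <<'E'
from h import *
im=cv2.imread("pics/top5.png");h=cv2.cvtColor(im,cv2.COLOR_BGR2HSV); r=(((h[...,0]<6)|(h[...,0]>174))&(h[...,1]>180)&(h[...,2]>70)).astype(np.uint8)
for c in cv2.findContours(r,cv2.RETR_EXTERNAL,cv2.CHAIN_APPROX_NONE)[0]:
    if cv2.contourArea(c)>60:
        x,y,w,hh=cv2.boundingRect(c);print(x,y,w,hh)
        for p in cv2.boxPoints(cv2.minAreaRect(c)): print(onz("top",*p,49).round(1))
for u in (202.5,236.5,247,282,291.5,323.5): print(u,onz("top",u,240,70)[1].round(1))
E
python3 -m pendant '[[0,0,0,3,0,0,0],[0,0,0,5.6,0,0,0],[0,0,0,5.6,0,0,0],[0,0,0,5.6,-0.5,0,0],[0,0,0,5.6,-0.7,0,0]]'
```

```text
365 207 30 50
[ 592.7 -132.3   49. ]
[ 593.5 -179.3   49. ]
[ 509.1 -179.5   49. ]
[ 508.3 -133.    49. ]
202.5 141.5
236.5 84.4
247 66.8
282 8.4
291.5 -7.5
323.5 -60.7
time_s: 10.5
eef_pos: [543.4, 166.4, 33.8]
ee_rot: [0.708, -0.005, 0.706, 0.006]
force: [0.5, 0.2, 0.7]
grip_width: 0.001
```

```bash
python3 -m pendant '[[0,0,0,0,-0.4,0,0],[0,0,0,0,-0.9,0,0],[0,0,0,0,-1.4,0,0],[0,0,0,0,-1.9,0,0],[0,0,0,0,-2.4,0,0]]'
python3 - <<'E'
from h import *
a=0.016
s,_=st();p=s["eef_pos"]; y=p[1]-50
to([545.2-0.0165*y,y,31],R.from_matrix([[0,-a,1],[0,1,a],[-1,0,0]]))
E
```

```text
time_s: 11.12
eef_pos: [543.1, 142.5, 32.5]
ee_rot: [0.707, -0.006, 0.707, 0.006]
force: [-0.9, 1.3, 1.8]
grip_width: -0.001
t 11.12 pos [543.1 142.5  32.5] F [-0.93  1.32  1.79] g -0.0
shift cm tool [ 0.15 -5.   -0.02]
turn [ 0.  0. -0.]
```

```bash
python3 -m pendant '[[0,0,0,0,-0.6,0,0],[0,0,0,0,-1.2,0,0],[0,0,0,0,-1.8,0,0],[0,0,0,0,-2.4,0,0],[0,0,0,0,-3.0,0,0]]'
python3 -m pendant '[[0,0,0,0,-0.6,0,0],[0,0,0,0,-1.2,0.03,0],[0,0,0,0,-1.8,0.03,0],[0,0,0,0,-2.4,0.05,0],[0,0,0,0,-3.0,0.05,0]]'
python3 - <<'E'
from h import *
a=0.016
s,_=st();p=s["eef_pos"]; y=p[1]-20
to([545.2-0.0165*y,y,31],R.from_matrix([[0,-a,1],[0,1,a],[-1,0,0]]))
im=vision.capture("top");cv2.imwrite("pics/top6.png",im[:,:,::-1])
E
```

```text
time_s: 11.75
eef_pos: [543.5, 112.6, 32.4]
ee_rot: [0.707, -0.006, 0.707, 0.006]
force: [0.2, 5.2, 2.2]
grip_width: 0.003
time_s: 12.38
eef_pos: [544.4, 82.6, 32.5]
ee_rot: [0.707, -0.006, 0.707, 0.006]
force: [0.0, 5.3, 2.6]
grip_width: -0.002
t 12.38 pos [544.4  82.6  32.5] F [0.   5.25 2.59] g -0.0
shift cm tool [ 0.14 -2.   -0.06]
turn [-0. -0. -0.]
```

View pics/top6.png

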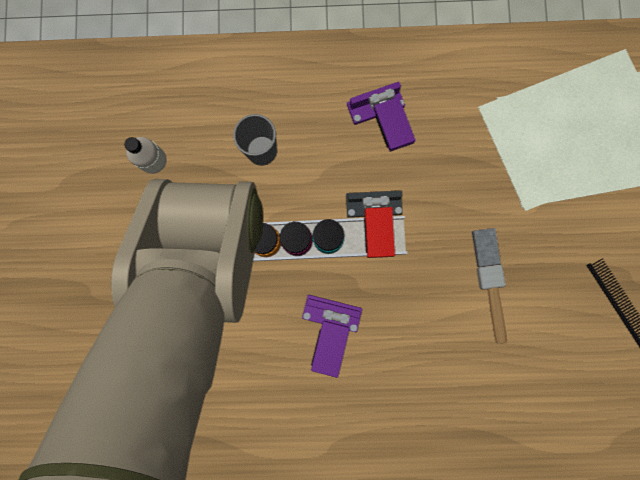

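The top view shows the row almost closed up at (266,240), (296,238) and (329,236), about 35 mm short of the flag. Pushing it takes about 5 N. I'll continue, then creep.

```bash
python3 -m pendant '[[0,0,0,0,-0.4,0,0],[0,0,0,0,-0.8,0,0],[0,0,0,0,-1.2,0,0],[0,0,0,0,-1.7,0.03,0],[0,0,0,0,-2.2,0.03,0]]'
python3 -m pendant '[[0,0,0,0,-0.12,0,0],[0,0,0,0,-0.22,0,0],[0,0,0,0,-0.3,0,0],[0,0,0,0,-0.36,0,0],[0,0,0,0,-0.4,0,0]]'
python3 - <<'E'
from h import *
to([544.3,50,31])
im=vision.capture("top");cv2.imwrite("pics/top7.png",cv2.resize(im[190:280,240:420,::-1],None,fx=4,fy=4,interpolation=cv2.INTER_CUBIC))
E
```

```text
time_s: 13.05
eef_pos: [545.0, 60.9, 32.4]
ee_rot: [0.707, -0.006, 0.707, 0.006]
force: [0.2, 5.0, 3.2]
grip_width: -0.003
time_s: 13.68
eef_pos: [545.1, 57.1, 32.4]
ee_rot: [0.707, -0.006, 0.707, 0.006]
force: [0.5, 5.9, 3.1]
grip_width: -0.003
t 13.68 pos [545.1  57.1  32.4] F [0.51 5.92 3.06] g -0.0
shift cm tool [ 0.14 -0.7  -0.09]
```

View pics/top7.png

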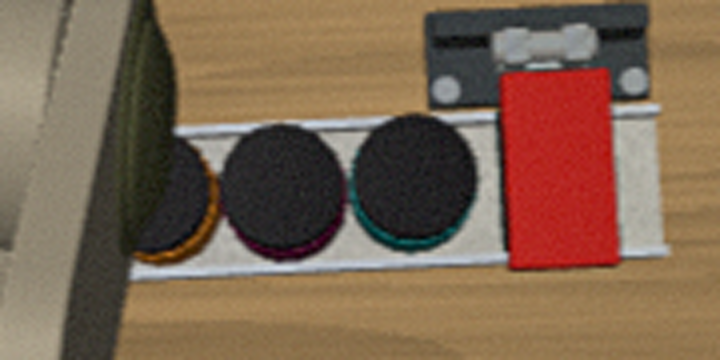

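The crop shows about 8 mm left between teal's edge (476,180) and the flag's rubber (500,180). Creeping.

```bash
python3 -m pendant '[[0,0,0,0,-0.08,0,0],[0,0,0,0,-0.16,0,0],[0,0,0,0,-0.22,0,0],[0,0,0,0,-0.27,0,0],[0,0,0,0,-0.3,0,0]]'
python3 -m pendant '[[0,0,0,0,-0.03,0,0],[0,0,0,0,-0.06,0,0],[0,0,0,0,-0.1,0,0],[0,0,0,0,-0.1,0,0],[0,0,0,0,-0.1,0,0]]'
```

```text
time_s: 14.35
eef_pos: [545.1, 54.1, 32.4]
ee_rot: [0.707, -0.006, 0.707, 0.006]
force: [-0.5, 5.2, 2.7]
grip_width: 0.006
time_s: 14.98
eef_pos: [545.2, 53.0, 32.4]
ee_rot: [0.707, -0.006, 0.707, 0.006]
force: [0.4, 5.0, 3.0]
grip_width: -0.003
```

```bash
python3 -m pendant '[[0,0,0,0,-0.03,0,0],[0,0,0,0,-0.06,0,0],[0,0,0,0,-0.1,0,0],[0,0,0,0,-0.1,0,0],[0,0,0,0,-0.1,0,0]]'
```

```text
time_s: 15.6
eef_pos: [545.2, 52.1, 32.4]
ee_rot: [0.707, -0.006, 0.707, 0.006]
force: [0.1, 5.0, 3.8]
grip_width: 0.001
```

```bash
python3 -m pendant '[[0,0,0,0,-0.03,0,0],[0,0,0,0,-0.06,0,0],[0,0,0,0,-0.1,0,0],[0,0,0,0,-0.1,0,0],[0,0,0,0,-0.1,0,0]]'
```

```text
time_s: 16.23
eef_pos: [545.2, 51.0, 32.4]
ee_rot: [0.707, -0.006, 0.707, 0.006]
force: [0.4, 4.6, 3.7]
grip_width: 0.0
```

```bash
python3 -m pendant '[[0,0,0,0,-0.03,0,0],[0,0,0,0,-0.06,0,0],[0,0,0,0,-0.1,0,0],[0,0,0,0,-0.1,0,0],[0,0,0,0,-0.1,0,0]]'
```

```text
time_s: 16.85
eef_pos: [545.2, 50.0, 32.4]
ee_rot: [0.707, -0.006, 0.707, 0.006]
force: [-0.4, 5.0, 3.8]
grip_width: 0.002
```

```bash
python3 -m pendant '[[0,0,0,0,-0.03,0,0],[0,0,0,0,-0.06,0,0],[0,0,0,0,-0.08,0,0],[0,0,0,0,-0.08,0,0],[0,0,0,0,-0.08,0,0]]'
```

```text
time_s: 17.48
eef_pos: [545.2, 49.3, 32.4]
ee_rot: [0.707, -0.006, 0.707, 0.006]
force: [0.1, 5.5, 3.1]
grip_width: 0.0
```

```bash
python3 -m pendant '[[0,0,0,0,-0.03,0,0],[0,0,0,0,-0.06,0,0],[0,0,0,0,-0.08,0,0],[0,0,0,0,-0.08,0,0],[0,0,0,0,-0.08,0,0]]'
```

```text
time_s: 18.1
eef_pos: [545.3, 48.5, 32.4]
ee_rot: [0.707, -0.006, 0.707, 0.006]
force: [-0.7, 4.7, 3.4]
grip_width: 0.003
```

```bash
python3 -m pendant '[[0,0,0,0,-0.03,0,0],[0,0,0,0,-0.06,0,0],[0,0,0,0,-0.08,0,0],[0,0,0,0,-0.08,0,0],[0,0,0,0,-0.08,0,0]]'
python3 - <<'E'
from h import *
im=vision.capture("top");cv2.imwrite("pics/top8.png",cv2.resize(im[190:280,240:420,::-1],None,fx=4,fy=4,interpolation=cv2.INTER_CUBIC))
E
```

```text
time_s: 18.73
eef_pos: [545.2, 47.7, 32.4]
ee_rot: [0.707, -0.006, 0.707, 0.006]
force: [-0.5, 5.0, 2.8]
grip_width: -0.001
```

View pics/top8.png

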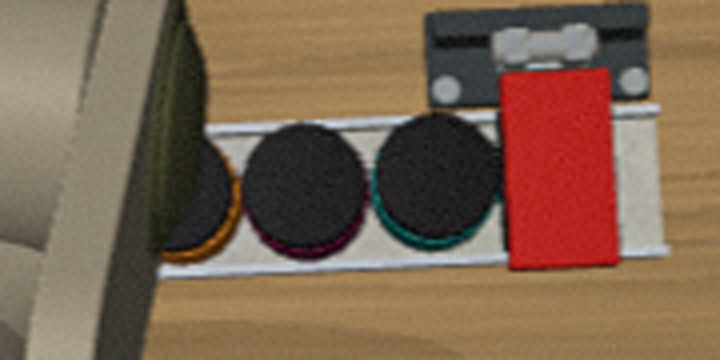

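Teal's lid now meets the flag's black rubber at (499,180). There is no force rise yet, so I'll keep creeping.

```bash
python3 -m pendant '[[0,0,0,0,-0.03,0,0],[0,0,0,0,-0.06,0,0],[0,0,0,0,-0.08,0,0],[0,0,0,0,-0.08,0,0],[0,0,0,0,-0.08,0,0]]'
```

```text
time_s: 19.4
eef_pos: [545.3, 47.1, 32.4]
ee_rot: [0.707, -0.005, 0.707, 0.006]
force: [-0.1, 6.2, 2.1]
grip_width: 0.001
```

```bash
python3 -m pendant '[[0,0,0,0,-0.02,0,0],[0,0,0,0,-0.04,0,0],[0,0,0,0,-0.05,0,0],[0,0,0,0,-0.05,0,0],[0,0,0,0,-0.05,0,0]]'
```

```text
time_s: 20.02
eef_pos: [545.3, 46.8, 32.4]
ee_rot: [0.707, -0.005, 0.707, 0.006]
force: [-0.4, 7.3, 3.5]
grip_width: -0.0
```

```bash
python3 -m pendant '[[0,0,0,0,-0.02,0,0],[0,0,0,0,-0.04,0,0],[0,0,0,0,-0.05,0,0],[0,0,0,0,-0.05,0,0],[0,0,0,0,-0.05,0,0]]'
```

```text
time_s: 20.65
eef_pos: [545.2, 46.6, 32.5]
ee_rot: [0.707, -0.005, 0.707, 0.006]
force: [0.1, 9.0, 3.8]
grip_width: -0.002
```

```bash
python3 -m pendant '[[0,0,0,0,-0.02,0,0],[0,0,0,0,-0.04,0,0],[0,0,0,0,-0.04,0,0],[0,0,0,0,-0.04,0,0],[0,0,0,0,-0.04,0,0]]'
```

```text
time_s: 21.28
eef_pos: [545.2, 46.3, 32.5]
ee_rot: [0.707, -0.005, 0.707, 0.006]
force: [0.5, 10.5, 2.7]
grip_width: -0.003
```

```bash
python3 -m pendant '[[0,0,0,0,-0.02,0,0],[0,0,0,0,-0.03,0,0],[0,0,0,0,-0.03,0,0],[0,0,0,0,-0.03,0,0],[0,0,0,0,-0.03,0,0]]'
python3 -m pendant '[[0,0,0,0,0,0,0],[0,0,0,0,0,0,0],[0,0,0,0,0,0,0],[0,0,0,0,0,0,0],[0,0,0,0,0,0,0]]'
```

```text
time_s: 21.9
eef_pos: [545.2, 46.1, 32.5]
ee_rot: [0.707, -0.005, 0.707, 0.006]
force: [-0.0, 11.1, 4.5]
grip_width: -0.001
time_s: 22.52
eef_pos: [545.2, 46.1, 32.4]
ee_rot: [0.707, -0.005, 0.707, 0.006]
force: [0.7, 11.6, 4.8]
grip_width: 0.003
```

The lean held at about 11 N for over a second. Now a slow release so the row follows the springing flag.

```bash
python3 -m pendant '[[0,0,0,0,0.03,0,0],[0,0,0,0,0.06,0,0],[0,0,0,0,0.09,0,0],[0,0,0,0,0.12,0,0],[0,0,0,0,0.15,0,0]]'
python3 -m pendant '[[0,0,0,0,0.03,0,0],[0,0,0,0,0.06,0,0],[0,0,0,0,0.09,0,0],[0,0,0,0,0.12,0,0],[0,0,0,0,0.16,0,0]]'
python3 -m pendant '[[0,0,0,0,0.2,0,0],[0,0,0,0,0.5,0,0],[0,0,0,0,1.0,0,0],[0,0,0,0,2.0,0,0],[0,0,0,0,3.0,0,0]]'
```

```text
time_s: 23.15
eef_pos: [545.2, 46.3, 32.3]
ee_rot: [0.707, -0.006, 0.707, 0.006]
force: [-0.8, 3.1, 1.5]
grip_width: -0.009
time_s: 23.78
eef_pos: [545.3, 48.0, 32.4]
ee_rot: [0.707, -0.006, 0.707, 0.006]
force: [0.4, -0.3, 0.4]
grip_width: -0.003
time_s: 24.4
eef_pos: [544.8, 78.9, 32.4]
ee_rot: [0.707, -0.006, 0.707, 0.006]
force: [-0.1, 0.5, 0.5]
grip_width: -0.002
```

```bash
python3 -m pendant '[[0,0,0,0,3,0,0],[0,0,0,-4,6,0,0],[0,0,0,-9,8,0,0],[0,0,0,-14,10,0,0],[0,0,0,-15,12,0,0]]'
python3 - <<'E'
from h import *
for n in("top","side"):
    im=vision.capture(n);cv2.imwrite(f"pics/{n}9.png",im[:,:,::-1])
    c=im[190:280,240:420] if n=="top" else im[180:330,250:400]
    cv2.imwrite(f"pics/{n}9c.png",cv2.resize(c[:,:,::-1],None,fx=4,fy=4,interpolation=cv2.INTER_CUBIC))
print(sense()["force"],sense()["eef_pos"])
E
```

```text
time_s: 25.02
eef_pos: [543.8, 199.5, 185.9]
ee_rot: [0.709, -0.006, 0.705, 0.006]
force: [-0.2, -0.2, -1.3]
grip_width: 0.001
[ 0.4170567  -0.33955997 -0.72105449] [542.78219496 199.90146074 182.96537722]
```

View pics/top9c.png

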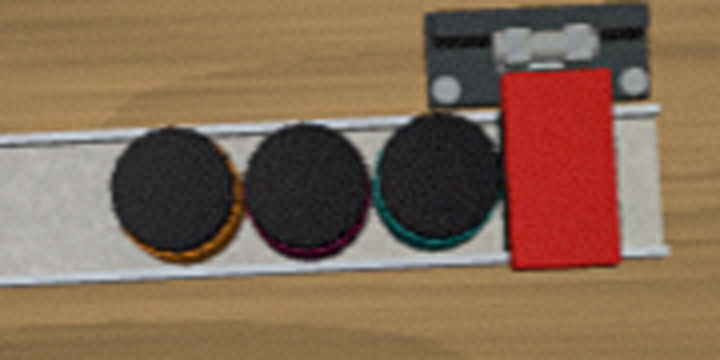

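View pics/side9.png

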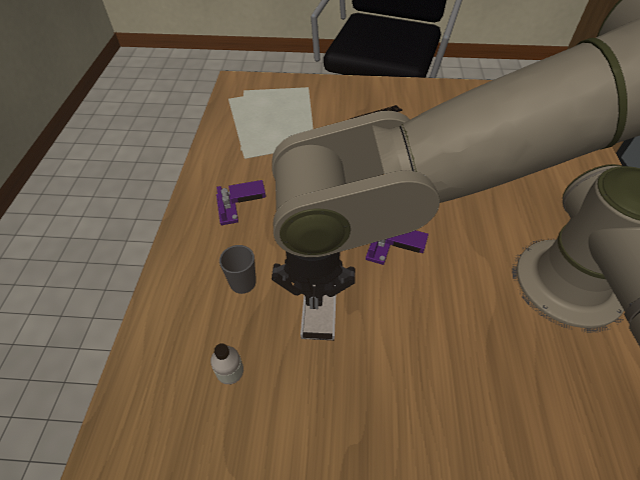

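The top crop shows amber (175,190), plum (308,190) and teal (438,180) in one row, touching each other and the red flag at (500,180). In the side view the bottle and cup are undisturbed and the arm is clear. One numeric check of the spacing follows.

```bash
python3 - <<'E'
from h import *
im=cv2.imread("pics/top9.png");h=cv2.cvtColor(im,cv2.COLOR_BGR2HSV)
g=im.max(axis=2);d=((g<75)&(h[...,1]<90)).astype(np.uint8);d[:,:262]=0;d[:218]=0;d[254:]=0;d[:,366:]=0
d=cv2.morphologyEx(d,cv2.MORPH_OPEN,cv2.getStructuringElement(cv2.MORPH_ELLIPSE,(11,11)))
P=[]
for c in cv2.findContours(d,cv2.RETR_EXTERNAL,cv2.CHAIN_APPROX_NONE)[0]:
    (u,v),r=cv2.minEnclosingCircle(c);p=onz("top",u,v,70);P.append(p);print(round(u,1),round(v,1),round(r,1),p.round(1))
P=sorted(P,key=lambda p:p[1]);print([np.linalg.norm(a-b).round(1) for a,b in zip(P,P[1:])])
a=cv2.imread("pics/top0.png")
df=cv2.absdiff(im,a).max(axis=2)
for n,(x0,y0,x1,y1) in dict(brush=(465,220,515,350),cup=(230,105,280,170),bottle=(115,130,172,180)).items(): print(n,np.percentile(df[y0:y1,x0:x1],99))
E
```

```text
316.0 236.0 15.3 [544.4 -48.4  70. ]
282.6 236.6 15.1 [545.1   7.3  70. ]
349.5 233.2 15.3 [ 547.4 -104.3   70. ]
[np.float64(55.9), np.float64(55.7)]
brush 13.0
cup 14.0
bottle 90.52999999999929
```

View pics/top9.png

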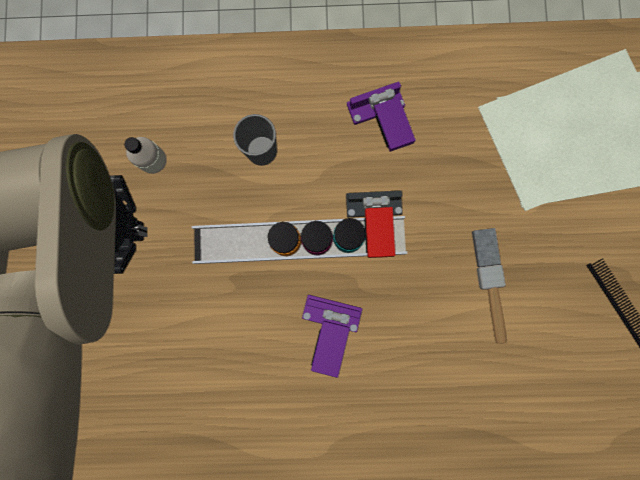

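The bottle is still at (145,155). The large difference there was the gripper entering that region of the picture. Handing in.

```bash
python3 -c "
from rig import job;print(job.finish_job())"
```

```text
the job is handed in; nothing more can be done
None
```

The red stop flag is down across the lane and the three jars stand upright, tight against one another and against the flag. I handed the job in at about 25 s; it returned no verdict.

- **Flag:** I swung it down with the shut fingers onto its hard stop, with about 6 N of downward reaction at most.
- **Lean:** Sliding the row took about 5 N. I leaned on it with 10.5 to 11.6 N for over a second. The flag began to give when the tool reached about y = 47 mm. I then backed off slowly.
- **Contacts:** The jar centres measure 55.9 and 55.7 mm apart, against a 56 mm diameter. Teal's edge is at y ≈ -132.3 mm and the flag face at about -132.7 mm, so both contacts agree to within camera accuracy.
- **Bystanders:** The bottle, cup and brush are where they started. An automatic picture comparison flagged the bottle's area, but that was only the gripper entering the picture.
- **Force readings:** Forces were read only at the end of each move, with about 0.7 N of noise, so brief peaks in between were not seen. An unexplained 2 to 5 N upward force showed on the tool while it pushed the jars, and went away on release.

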